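Free the stuck feed carriage and bring it to its end stop

TASK

Lay the pale wooden handle blank flat in the cradle of the little feed slide's carriage and let go of it. Then push the carriage by its post towards the end block until it breaks free from where it is stuck, and run it on, with the blank still lying in the cradle, gently up against the end stop hidden inside the block; never slam or press it hard against that stop. Leave it there, resting against the stop, and do not disturb the marker, loupe and small sharpening stone lying around.

Things in the scene. Friction and masses are not known exactly. Their poses are not given: they have to be found in the camera images.
- feed_slide: Bed of the feed slide, fixed to the table: aluminium base 320 x 84 x 10 mm, two steel guide bars (top 22 mm up) and at one end a closed grey end block (102 x 84 mm, top at 52 mm; its slotted face at +68 mm along x). Origin on the table, 150 mm from the open end, 170 mm from the block's far end. x axis: along the rail, from the open end to the end block, the way to push; z up.
- carriage (a joint): Carriage travel towards the end block, m. Starts at 0.004 to 0.011. Sticks between about 0.012 and 0.030: takes 7 to 15 N to get past (varies), and may jump some mm. Beyond, drag is 2 to 3 N and it stays where left. The hidden end stop is set anew each time, between 0.06 and 0.10: a stiff buffer that yields 1 mm per 8 N.
- push_post (a point): Push post at the carriage's rear: upright dark steel block, 14 mm thick along the rail, 30 mm wide, from 32 to 78 mm above the table. The point is the centre of its top face. x axis along the rail towards the end block, z up. The carriage ends 8 mm behind this point; behind that is only the low bed (22 mm), so it can be pushed from behind.
- cradle (a point): Cradle: trough across the rail, 31 mm wide, 90 mm long, between walls 8 mm high, 6 mm thick; ends open. The point is its floor's centre, 32 mm above the table, 60 mm ahead of the post's middle. x axis along the rail to the end block, y along the trough, z up. The carriage plate is 100 mm along the rail x 90 mm; its 22 mm wide tongue enters the end block's slot and meets the hidden stop.
- blank_center (a point): Pale octagonal wooden handle blank, 23 wide x 118 long x 19 mm high, about 35 g, lying on the table to the right of the slide. The point is its centre, 9.5 mm above what it lies on. y axis along its length, z up. It goes into the cradle lying along the trough (either way round), roughly centred, so that about 14 mm stick out at each end.
- marker: Bystander: white felt marker, 124 mm long, 13 mm thick, lying near the table's front edge. Origin at the middle of its underside.
- loupe: Bystander: black eye loupe, 37 mm across, 22 mm high, beyond the slide. Origin at the centre of its underside.
- grey_stone: Bystander: small grey sharpening stone, 40 x 100 x 18 mm, beyond the slide. Origin at the centre of its underside.

How it is judged:
By the outcome, as a careful person would: the job done as asked, in the order asked, and still so for the second after the job is handed in, with the robot touching nothing.
It also fails if it takes over 64 s, if anything falls off the work surface, if the arm or the gripper's body presses on something with over 40 N, if the wrist force passes 120 N, or if a joint passes its speed limit or range.

ROBOT

A 6-joint arm with a two-finger parallel gripper is mounted at the origin on a cart in front of the work surface, level with it; the furniture and walls round the work are solid. World frame = base frame: x ahead of the robot, y to its left, z up, the work surface at z = 0. Lengths are in m, angles in degrees, forces in N, time in s.
With the tool pointing down it reaches from about 0.4 to 0.825 m from the base axis. Payload 7 kg.
Tool frame: the origin (TCP) lies midway between the tips of the shut fingers; the grasp point (between the pads) lies 19 mm behind it; y points along the fingers, z is the direction in which the jaws open and shut, and the axes are right-handed (so a half turn about y gives the same grasp; the last joint's range is limited). The gripper opens to 88 mm and grips with 3 to 60 N. Pads are 19 mm wide; open, the fingers measure 130 mm over their backs; the gripper's body (78 mm by 193 mm) begins 47 mm behind the grasp point.
Start: joints at [-60.441, 20.546, 0.682, 0, -70.136, -16.507], TCP at [0.152, -0.658, 0.203] pointing down, gripper open.
Joint ranges: [-176.03, 176.03], [-82.01, 121.73], [-58.28, 71.71], [-173.87, 95.51], [-174.79, -0.11], [-173.66, 173.66]. Speed limits (degrees/s): [136.94, 136.94, 172.46, 180, 180, 180].

INTERFACE

Orientations are given as [roll, pitch, yaw] about the fixed x, y, z axes, in that order (R = Rz(yaw) Ry(pitch) Rx(roll)).
In Python, from plant import ctrl gives the robot as it stands.
- The arm moves only by the tool step_arm, never from a script. Its argument "rows" is a list that holds one entry, the list of rows, each a list of 7 numbers: the gripper command: -1 is shut, 1 is fully open, values between are in proportion, then the shift along the world's x, y, z in cm, then the turn, a rotation vector about the world's x, y, z in degrees. In form: [[[fingers, tx, ty, tz, rx, ry, rz], ...]]. A call has 1 to 12 rows; each row shifts and turns the commanded pose from where the row before left it; what a row does not reach is not made up. A row lasts 1/8 s, in which the tool goes at most 62.5 mm and 10.7 degrees, less where a joint would pass 70% of its speed; a pose out of reach is approached as far as the arm can. A call is refused whole if a number of a shift passes 6.25 or a number of a turn 10.7, either way. A call with a gripper value outside its range is refused whole. The fingers move at their own pace and stop on an object; the grip force is fixed at half the most. Time passes only in rows, so rows that do not move let the fingers close. It gives the time, the measured TCP pose, the force and the opening at its end, in the units of the state.
- ctrl.get_obs(): the state, without advancing time (a new reading comes with each control period).
- ctrl.snapshot(name): name is "scene" or "side" or "wrist"; returns the picture (420x560x3 uint8, blue, green, red); there is no depth.
- ctrl.camera_params(name): a dict with "vertical_fov" (degrees; the focal length in pixels is half the picture's height over the tangent of half this angle, whatever the lens; pixels are square), "cx", "cy" (the principal point, pixels), "k1" (the pictures are not rectified: a ray, as slopes to the right and down, at radius r is drawn at 1 + k1 r^2 times it, then the intrinsics apply), "rvec" (rotation vector, rad) and "tvec" (3), from world to camera coordinates, as OpenCV has them. Camera axes: x right, y down, z forward; pixel columns grow to the right and rows downward; lengths in m; the calibration is good to about 2 mm. A picture is of the moment at which its call begins: read the wrist's pose just before it. camera_params takes no time and is no camera call; for the wrist camera it gives the pose at the moment of the call.
- ctrl.close_job(): hands the job in, once; it reports no verdict.
The state is a dict: "clock": time; "joint_pos": joint angles; "qvel": joint speeds; "tau": joint torques, N m; "tool_pos": TCP position; "orientation": TCP orientation; "force": force on the tool from outside, world axes, zero at the start; "moment": the same for the moment, N m; "opening": finger opening in m.
Only numpy, scipy, OpenCV 4.12 (cv2) and the standard library are available. Lean on these libraries where they do the work, as an engineer would, in place of code of your own. Each camera call takes 0.05 s, during which the arm holds its last target. There are 200 camera calls.

## Working session

There is one attempt and no reset: what is moved stays moved. The work goes in short steps, Python scripts to look and compute and a tool call to move; the robot and the scene stay as the last step left them, time stands still between calls to the robot, and variables do not carry over. Pictures are saved under pics/ and viewed, about 8 in all and at most 12, crops included, and the job is handed in when it is done.

Besides the shell and the picture viewer there is one more tool, called after "Request:" in YAML: its name, and indented under it one key for each argument. step_arm: Moves the arm, as the interface text tells. Its arguments: {"type":"object","properties":{"rows":{"type":"array"}},"required":["rows"]}

```bash
mkdir -p pics
cat > h.py <<'E'
import numpy as np, cv2
from plant import ctrl
def cam(n):
    p=ctrl.camera_params(n); f=210/np.tan(np.radians(p["vertical_fov"])/2)
    R=cv2.Rodrigues(np.array(p["rvec"],float))[0]; t=np.array(p["tvec"],float).ravel()
    return p,f,R,t
def ray(c,uv):
    p,f,R,t=c; d=np.array([(uv[0]-p["cx"])/f,(uv[1]-p["cy"])/f]); u=d.copy()
    for _ in range(30): u=d/(1+p["k1"]*(u@u))
    return -R.T@t, R.T@np.array([u[0],u[1],1])
def onz(c,uv,z):
    o,d=ray(c,uv); return o+d*(z-o[2])/d[2]
def proj(c,X):
    p,f,R,t=c; q=R@np.array(X,float)+t; u=q[:2]/q[2]; u=u*(1+p["k1"]*(u@u)); return u*f+[p["cx"],p["cy"]]
E
python3 - <<'E'
from h import *
o=ctrl.get_obs(); print(o)
for n in ("scene","side"):
    im=ctrl.snapshot(n); cv2.imwrite(f"pics/{n}0.png",im); c=cam(n); print(n,c[0],-c[2].T@c[3])
E
```

```text
{'clock': 0.0, 'joint_pos': array([-6.04400420e+01,  2.05920500e+01,  6.34131065e-01, -2.15253924e-02,
       -7.01361613e+01, -1.65077053e+01]), 'qvel': array([ 0.03522857,  0.07223002, -0.01339474, -0.08324053, -0.11674923,
        0.02739587]), 'tau': array([ 6.10137395e-04, -5.82725322e+01,  2.93051791e+01,  6.99672371e+00,
        7.16711045e-03, -1.24096709e-04]), 'tool_pos': array([ 0.15230928, -0.65704507,  0.20191408]), 'orientation': array([-8.99040474e+01,  7.33402786e-03,  1.30449282e+01]), 'force': array([ 0.43728963, -1.19564378,  0.21853776]), 'moment': array([ 0.00181656,  0.07070036, -0.04980552]), 'opening': 0.08774199389094761}
scene {'vertical_fov': 52.82855364641754, 'cx': 282.1252428647744, 'cy': 213.81479513864872, 'k1': -0.10255040867082954, 'rvec': array([ 0.76422829, -2.28326086,  1.3886201 ]), 'tvec': array([0.42439261, 0.20294798, 0.68604632])} [0.00557348 0.66339817 0.501825  ]
side {'vertical_fov': 46.26111151800238, 'cx': 275.50687385493467, 'cy': 210.56315142186264, 'k1': -0.1192936245320208, 'rvec': array([ 0.15029463, -2.6825667 ,  1.50148253]), 'tvec': array([0.5580973 , 0.11082479, 0.96120568])} [0.46117847 0.82074936 0.60112893]
```

View pics/scene0.png

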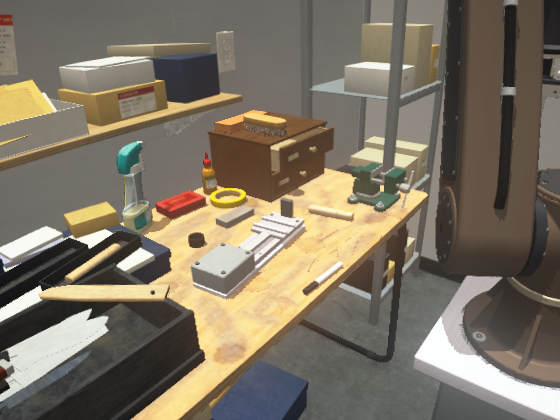

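View pics/side0.png

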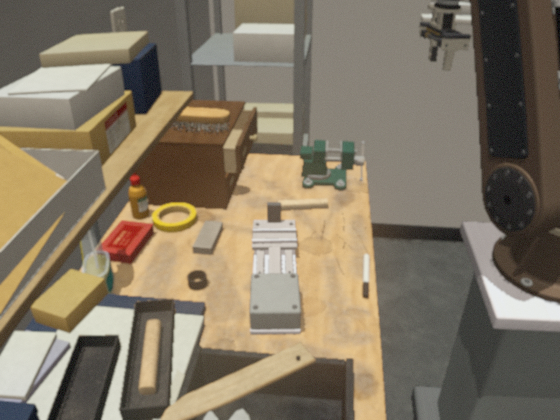

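The scene view shows the slide with its block at (223,266), post at (287,207), blank at (331,212) and marker at (323,278). The side view shows the block at (275,300), post (274,212) and blank (303,204). I'll zoom in on both.

Run:
```python
import cv2,numpy as np
a=cv2.imread("pics/scene0.png")[185:300,180:365]; b=cv2.imread("pics/side0.png")[190:335,180:380]
a=cv2.resize(a,None,fx=4,fy=4,interpolation=cv2.INTER_CUBIC)[:, :740]; b=cv2.resize(b,None,fx=4,fy=4,interpolation=cv2.INTER_CUBIC)
cv2.imwrite("pics/a.png",a);cv2.imwrite("pics/b.png",b)
```

```text
(no output)
```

View pics/a.png

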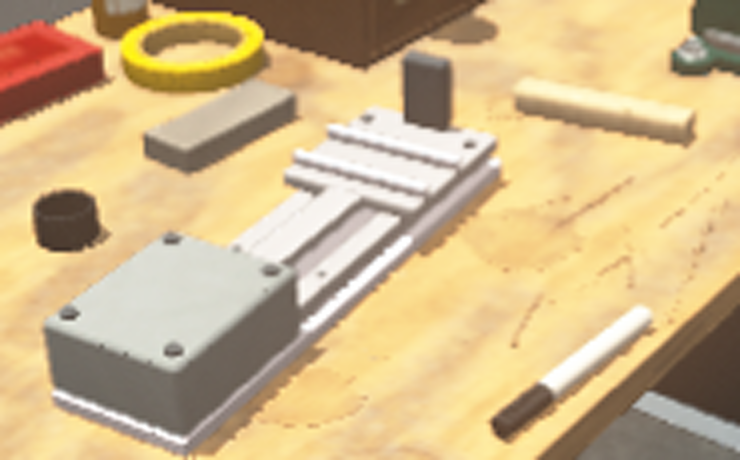

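View pics/b.png

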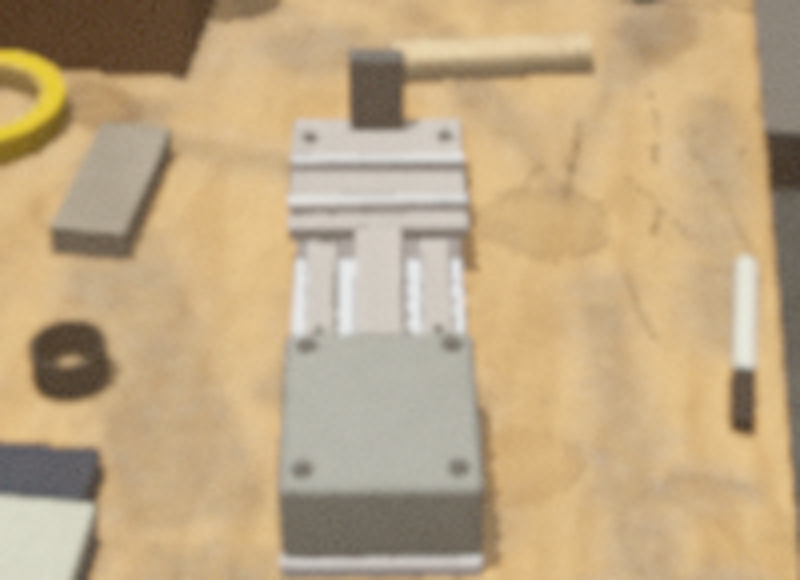

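Run:
```python
from h import *
S=cam("scene");D=cam("side")
sc=lambda u,v:((u+.5)/4-.5+180,(v+.5)/4-.5+185)
sd=lambda u,v:((u+.5)/4-.5+180,(v+.5)/4-.5+190)
P=lambda n,x:print(n,np.round(x*1000,1))
for uv in [(45,325),(183,372),(297,268),(165,235)]: P("block top scene",onz(S,sc(*uv),.052))
for uv in [(283,490),(484,490),(470,336),(290,336)]: P("block top side",onz(D,sd(*uv),.052))
for uv in [(58,405),(185,450)]: P("base end scene z.01",onz(S,sc(*uv),.010))
for uv in [(282,560),(483,560)]: P("base end side z.01",onz(D,sd(*uv),.010))
P("post top ctr scene",onz(S,sc(427,57),.078)); P("post top side",onz(D,sd(378,53),.078))
for uv in [(516,82),(693,115),(515,105),(690,140)]: P("blank scene top",onz(S,sc(*uv),.012))
for uv in [(405,41),(590,34),(592,72),(405,77)]: P("blank side",onz(D,sd(*uv),.010))
for n,c,off in(("scene",S,None),("side",D,None)):
    im=cv2.imread(f"pics/{n}0.png"); x0,y0,x1,y1=(300,195,365,225) if n=="scene" else (280,190,340,215)
    lab=cv2.cvtColor(im[y0:y1,x0:x1],cv2.COLOR_BGR2HSV); print(n,lab[ (212-y0 if n=="scene" else 204-y0),::5].tolist())
for uv in [(497,140),(290,180),(425,212)]: P("carriage pl scene z.032",onz(S,sc(*uv),.032))
for uv in [(463,122),(295,122),(468,232),(290,232)]: P("carr side z.032",onz(D,sd(*uv),.032))
```

```text
block top scene [567.4 245.6  52. ]
block top scene [486.1 233.7  52. ]
block top scene [502.9 135.4  52. ]
block top scene [580.6 151.4  52. ]
block top side [573.4 245.5  52. ]
block top side [493.2 236.8  52. ]
block top side [506.7 139.4  52. ]
block top side [585.9 147.9  52. ]
base end scene z.01 [561. 250.  10.]
base end scene z.01 [485.9 237.9  10. ]
base end side z.01 [575.8 243.   10. ]
base end side z.01 [493. 234.  10.]
post top ctr scene [567.5 -57.7  78. ]
post top side [570.9 -56.9  78. ]
blank scene top [ 582.4 -172.4   12. ]
blank scene top [ 462.3 -197.2   12. ]
blank scene top [ 563.4 -143.8   12. ]
blank scene top [ 446.9 -166.2   12. ]
blank side [ 570.8 -186.6   10. ]
blank side [ 461.2 -206.4   10. ]
blank side [ 458.9 -162.3   10. ]
blank side [ 566.3 -145.5   10. ]
scene [[22, 101, 252], [22, 102, 249], [15, 98, 153], [16, 98, 149], [16, 96, 162], [17, 93, 190], [19, 87, 232], [22, 71, 250], [25, 51, 254], [25, 56, 253], [25, 60, 253], [23, 97, 252], [22, 91, 252]]
side [[18, 59, 152], [21, 69, 212], [20, 71, 209], [20, 74, 202], [18, 74, 199], [18, 75, 193], [19, 82, 181], [18, 83, 176], [19, 84, 170], [18, 84, 158], [18, 94, 208], [18, 85, 195]]
carriage pl scene z.032 [522.8 -66.3  32. ]
carriage pl scene z.032 [591.3  42.5  32. ]
carriage pl scene z.032 [505.8  26.5  32. ]
carr side z.032 [526.5 -66.6  32. ]
carr side z.032 [616.2 -57.2  32. ]
carr side z.032 [515.8  33.5  32. ]
carr side z.032 [603.2  42.8  32. ]
```

```bash
python3 - <<'E'
from h import *
S=cam("scene");D=cam("side")
for n,c,l in(("scene",S,[(350,203),(383,209),(404,204)]),("side",D,[(306,188),(346,188)])):
    for uv in l: print(n,uv,np.round(onz(c,uv,0)*1000))
for h in (0,.05,.08,.1,.12):
    print(h,"side top (320,142),(345,145)",np.round(onz(D,(320,142),h)[:2]*1000),np.round(onz(D,(350,145),h)[:2]*1000),"scene top(365,163),(400,170)",np.round(onz(S,(365,163),h)[:2]*1000),np.round(onz(S,(400,172),h)[:2]*1000))
E
python3 -c "
import cv2
a=cv2.imread('pics/scene0.png')[150:225,300:430];b=cv2.imread('pics/side0.png')[130:215,280:380]
a=cv2.resize(a,(780,450)[:2],interpolation=cv2.INTER_CUBIC)[:, :];a=cv2.resize(a,(400,231));b=cv2.resize(b,(400,340),interpolation=cv2.INTER_CUBIC)
import numpy as np
c=np.zeros((340,800,3),np.uint8);c[:231,:400]=a;c[:,400:]=b;cv2.imwrite('pics/v.png',c)"
```

```text
scene (350, 203) [ 511. -269.    0.]
scene (383, 209) [ 421. -287.    0.]
scene (404, 204) [ 387. -348.    0.]
side (306, 188) [ 516. -269.    0.]
side (346, 188) [ 415. -280.    0.]
0 side top (320,142),(345,145) [ 492. -563.] [ 401. -550.] scene top(365,163),(400,170) [ 627. -576.] [ 495. -565.]
0.05 side top (320,142),(345,145) [ 489. -448.] [ 406. -436.] scene top(365,163),(400,170) [ 565. -452.] [ 446. -443.]
0.08 side top (320,142),(345,145) [ 488. -379.] [ 409. -368.] scene top(365,163),(400,170) [ 528. -378.] [ 417. -369.]
0.1 side top (320,142),(345,145) [ 487. -333.] [ 411. -322.] scene top(365,163),(400,170) [ 503. -329.] [ 397. -321.]
0.12 side top (320,142),(345,145) [ 486. -287.] [ 413. -276.] scene top(365,163),(400,170) [ 479. -279.] [ 378. -272.]
```

View pics/v.png

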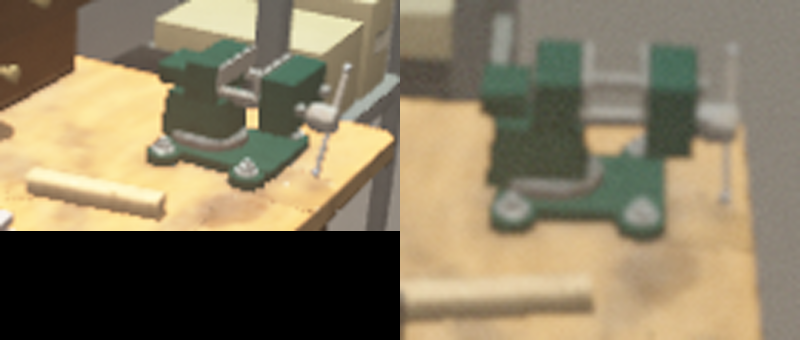

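Request:
step_arm:
  rows:
    - [[0.1,4,5,0.5,0,0,-0.5],[0.1,4,5,0,0,0,-0.5],[0.1,4,5,0,0,0,-0.5],[0.1,4,5,0,0,0,-0.5],[0.1,4,5,0,0,0,-0.5],[0.1,4,5,0,0,0,-0.5],[0.1,4,5,0,0,0,0],[0.1,4,5,0,0,0,0]]

```text
clock: 1.1
tool_pos: [0.4655, -0.2654, 0.2077]
orientation: [-90.0, -0.0, 10.1]
force: [0.9, -0.5, -0.8]
opening: 0.0482
```

The crop shows the vise foot at y≈-0.27 (low) and its tall body about y≤-0.30, so the gripper body should clear it. I'll go above the blank and look with the wrist camera.

Request:
step_arm:
  rows:
    - [[0.1,2.4,4.7,0,0,0,0],[0.1,2.4,4.7,-2,0,0,0],[0.1,0,0,-2,0,0,0],[0.1,0,0,0,0,0,0]]

```text
clock: 1.6
tool_pos: [0.5115, -0.1725, 0.1661]
orientation: [-89.9, 0.2, 10.1]
force: [0.6, -1.0, -0.0]
opening: 0.0482
```

Run:
```python
from h import *
c=cam("wrist"); im=ctrl.snapshot("wrist"); cv2.imwrite("pics/w1.png",im); print(c[0],-c[2].T@c[3]); print(ctrl.get_obs()["tool_pos"]); print(proj(c,[.514,-.172,.019]),proj(c,[.569,-.057,.078]))
```

```text
{'vertical_fov': 66.8976782242753, 'cx': 278.0330933508531, 'cy': 213.21925941526834, 'k1': -0.06647123385437448, 'rvec': array([-1.87594489, -2.24026967, -0.34983144]), 'tvec': array([ 0.2599846 , -0.47897116,  0.21294572])} [ 0.43073825 -0.1871698   0.34897459]
[ 0.51214992 -0.17320845  0.16733495]
[278.39850083 194.46519088] [384.63268825 283.71988152]
```

View pics/w1.png

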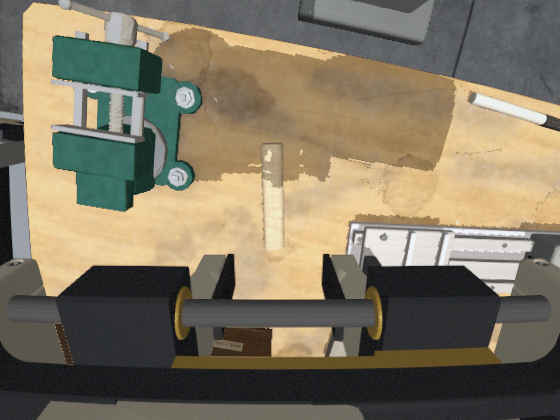

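The wrist view shows the blank from (271,143) to (274,249), well between the fingers. The vise is to the left and the carriage edge is at (366,228).

Run:
```python
from h import *
c=cam("wrist"); im=cv2.imread("pics/w1.png")
g=cv2.cvtColor(im,cv2.COLOR_BGR2HSV).astype(int)
for v in (150,165,185,200,215,230,240): print(v,[tuple(x) for x in g[v,256:292:2,1:3].tolist()])
for col in (268,276): print(col,[x for x in g[236:258,col,1].tolist()],[x for x in g[136:150,col,1].tolist()])
```

```text
150 [(98, 166), (102, 165), (96, 156), (70, 161), (72, 171), (77, 176), (54, 218), (48, 219), (72, 184), (72, 185), (69, 182), (70, 178), (77, 160), (83, 138), (98, 166), (102, 167), (104, 172), (104, 170)]
165 [(97, 236), (95, 239), (99, 230), (76, 148), (72, 169), (73, 182), (71, 175), (72, 176), (74, 175), (70, 175), (75, 176), (76, 167), (77, 159), (83, 135), (109, 169), (111, 167), (113, 167), (114, 166)]
185 [(92, 236), (86, 232), (84, 235), (83, 170), (64, 222), (53, 239), (48, 240), (49, 240), (70, 185), (74, 180), (75, 176), (73, 174), (79, 158), (80, 140), (94, 233), (93, 235), (91, 235), (92, 234)]
200 [(90, 238), (89, 233), (87, 232), (90, 205), (63, 215), (60, 238), (55, 241), (51, 241), (52, 240), (51, 240), (49, 240), (53, 240), (57, 239), (70, 208), (87, 194), (87, 203), (79, 204), (76, 206)]
215 [(87, 237), (86, 240), (86, 241), (88, 230), (70, 201), (61, 235), (58, 239), (60, 239), (55, 240), (43, 241), (41, 240), (44, 241), (51, 240), (65, 213), (80, 201), (75, 215), (83, 212), (86, 213)]
230 [(84, 219), (87, 223), (86, 227), (91, 218), (81, 180), (61, 236), (44, 240), (38, 240), (41, 239), (47, 240), (51, 240), (52, 240), (61, 233), (67, 214), (93, 206), (92, 231), (91, 230), (85, 231)]
240 [(89, 216), (88, 215), (80, 214), (84, 209), (75, 181), (59, 230), (47, 239), (43, 240), (50, 241), (55, 241), (59, 241), (56, 240), (60, 240), (63, 224), (91, 205), (95, 229), (94, 222), (93, 236)]
268 [55, 56, 56, 50, 47, 54, 61, 61, 56, 52, 58, 55, 55, 60, 81, 87, 88, 92, 93, 94, 95, 102] [104, 104, 104, 104, 104, 102, 102, 74, 72, 69, 72, 68, 66, 68]
276 [55, 54, 52, 55, 59, 57, 57, 53, 51, 58, 60, 53, 62, 60, 83, 85, 87, 87, 83, 86, 93, 101] [96, 96, 94, 96, 93, 98, 96, 75, 83, 76, 68, 71, 68, 69]
```

Run:
```python
from h import *
c=cam("wrist"); P=lambda n,x:print(n,np.round(x*1000,1))
a=onz(c,(272.1,143),.0095);b=onz(c,(273.7,249.5),.0095);P("ends",np.r_[a,b]);P("ctr",(a+b)/2);d=b-a;print(np.degrees(np.arctan2(d[1],d[0])),np.linalg.norm(d))
P("w",onz(c,(283.3,200),.0095)-onz(c,(262.5,200),.0095))
p=onz(c,(366,228),.032);P("carriage rear near corner",p)
P("bed corner",onz(c,(349,224),.01)); P("marker end",onz(c,(471,97),.006))
print(ctrl.get_obs()["tool_pos"],ctrl.get_obs()["orientation"])
```

```text
ends [ 463.7 -188.6    9.5  583.9 -166.1    9.5]
ctr [ 523.8 -177.3    9.5]
10.630221794910241 0.1223556722175898
w [-4.  22.8  0. ]
carriage rear near corner [531.9 -74.3  32. ]
bed corner [537.5 -87.   10. ]
marker end [378.5   8.4   6. ]
[ 0.51214992 -0.17320845  0.16733495] [-89.99107151   0.10191566  10.07649942]
```

Request:
step_arm:
  rows:
    - [[0.1,0.9,-0.3,-3,0,0,0.4],[0.1,0,0,-4,0,0,0],[0.1,0,0,-4,0,0,0],[0.1,0,0,-3,0,0,0],[0.1,0,0,-1.2,0,0,0],[0.1,0,0,-0.5,0,0,0],[0.1,0,0,0,0,0,0]]

```text
clock: 2.52
tool_pos: [0.5223, -0.1765, 0.0116]
orientation: [-90.0, -0.1, 10.4]
force: [0.0, -0.0, -0.6]
opening: 0.0482
```

Request:
step_arm:
  rows:
    - [[0.1,0,0,-0.3,0,0,0],[-1,0,0,0,0,0,0],[-1,0,0,0,0,0,0],[-1,0,0,0,0,0,0],[-1,0,0,0,0,0,0],[-1,0,0,0,0,0,0],[-1,0,0,0,0,0,0]]

```text
clock: 3.4
tool_pos: [0.5216, -0.1763, 0.0077]
orientation: [-90.0, 0.0, 10.5]
force: [-0.2, -1.1, -0.4]
opening: 0.0003
```

Run:
```python
from h import *
a=ctrl.snapshot("wrist")[60:300,120:440]; b=ctrl.snapshot("side")[180:240,255:345]
o=np.zeros((600,800,3),np.uint8); o[:330,:440]=cv2.resize(a,(440,330)); o[330:600,:405]=cv2.resize(b,(405,270),interpolation=cv2.INTER_CUBIC)
s=ctrl.snapshot("scene")[180:240,290:370]; o[:270,440:800]=cv2.resize(s,(360,270),interpolation=cv2.INTER_CUBIC)
cv2.imwrite("pics/c2.png",o)
```

```text
(no output)
```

View pics/c2.png

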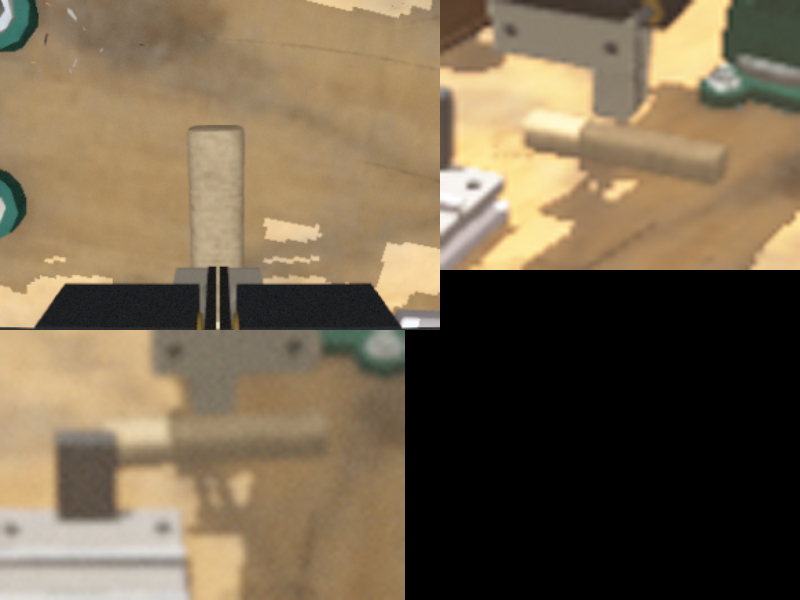

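Both outside views show the shut fingertips ending at about the blank's top edge, and the wrist view shows the blank unmoved under them. I'll check the true tip height by projection.

```bash
python3 - <<'E'
from h import *
o=ctrl.get_obs(); t=o["tool_pos"]; print(t,o["opening"],o["force"])
for n in("scene","side","wrist"):
    c=cam(n)
    for z in (.008,.019,.030,.045): print(n,z,np.round(proj(c,[t[0],t[1],z]),1))
    for X in ([.464,-.1886,.0095],[.584,-.166,.0095]): print(n,"blank end",np.round(proj(c,X),1))
E
python3 -c "
import cv2,sys
sys.path.insert(0,'.')"
python3 - <<'E'
from h import *
a=ctrl.snapshot("scene")[188:228,298:372]; b=ctrl.snapshot("side")[185:225,265:340]
o=np.zeros((600,640,3),np.uint8); o[:300,:555]=cv2.resize(a,(555,300),interpolation=cv2.INTER_NEAREST); o[300:600,:562]=cv2.resize(b,(562,300),interpolation=cv2.INTER_NEAREST)
cv2.imwrite("pics/c3.png",o)
E
```

```text
[ 0.52163617 -0.17623915  0.00770696] 0.0003152598080720908 [ 0.12877436  0.01425699 -0.92195517]
scene 0.008 [328.7 211.8]
scene 0.019 [328.8 208. ]
scene 0.03 [328.9 204.2]
scene 0.045 [329.1 198.9]
scene blank end [350.6 215.3]
scene blank end [306.7 206.7]
side 0.008 [301.1 203.9]
side 0.019 [301.2 199.9]
side 0.03 [301.3 195.8]
side 0.045 [301.4 190.2]
side blank end [325.7 202. ]
side blank end [274.3 204.2]
wrist 0.008 [278.5 249.1]
wrist 0.019 [278.5 256.8]
wrist 0.03 [278.6 265.4]
wrist 0.045 [278.6 278.9]
wrist blank end [275.6 154.7]
wrist blank end [276.7 333.7]
```

View pics/c3.png

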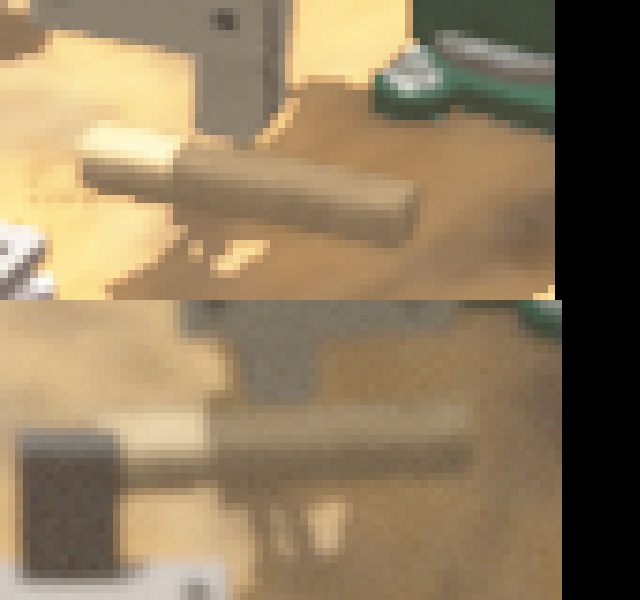

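The scene and side views (tip bottom at about (330,207) and (302,198)) match tips ~12 mm above the reported TCP. The blank was not touched, so I'll open, go lower and try again in small steps.

Request:
step_arm:
  rows:
    - [[0.1,0,0,0,0,0,0],[0.1,0,0,0,0,0,0],[0.1,-0.2,0.3,0,0,0,0],[0.1,0,0,-0.3,0,0,0],[0.1,0,0,-0.2,0,0,0],[0.1,0,0,0,0,0,0]]

```text
clock: 4.4
tool_pos: [0.5195, -0.1733, 0.0025]
orientation: [-90.0, 0.0, 10.5]
force: [0.1, -0.1, -0.1]
opening: 0.048
```

Request:
step_arm:
  rows:
    - [[-1,0,0,0,0,0,0],[-1,0,0,0,0,0,0],[-1,0,0,0,0,0,0],[-1,0,0,0,0,0,0],[-1,0,0,0,0,0,0]]

```text
clock: 5.03
tool_pos: [0.5197, -0.1733, 0.0028]
orientation: [-90.0, -0.0, 10.5]
force: [0.1, 0.4, 0.3]
opening: 0.0042
```

Request:
step_arm:
  rows:
    - [[-1,0,0,0,0,0,0],[-1,0,0,0,0,0,0]]

```text
clock: 5.28
tool_pos: [0.5197, -0.1733, 0.0027]
orientation: [-90.0, -0.0, 10.5]
force: [-0.9, -0.4, -1.0]
opening: 0.0003
```

Run:
```python
from h import *
w=ctrl.snapshot("wrist")[180:320,170:390]; a=ctrl.snapshot("scene")[188:228,298:372]; b=ctrl.snapshot("side")[185:225,265:340]
o=np.zeros((600,800,3),np.uint8); o[:240,:444]=cv2.resize(a,(444,240),interpolation=cv2.INTER_NEAREST); o[:200,444:800]=cv2.resize(b,(356,200),interpolation=cv2.INTER_NEAREST)
o[242:592,:550]=cv2.resize(w,(550,350))
cv2.imwrite("pics/c4.png",o); print(ctrl.get_obs())
```

```text
{'clock': 5.425, 'joint_pos': array([ 2.05746045e+00,  2.10353155e+01, -2.90994390e+01, -1.16664566e-03,
       -3.98631590e+01, -8.16056936e+01]), 'qvel': array([ 0.12144482, -0.06836676, -0.0970205 , -0.01490651, -0.06723786,
        0.02985307]), 'tau': array([-2.46751551e-03, -4.94680166e+01,  1.99040687e+01,  4.74749520e+00,
       -7.34021072e-02,  7.36479592e-06]), 'tool_pos': array([ 0.51966716, -0.17324949,  0.00272741]), 'orientation': array([-8.99995648e+01, -2.17325495e-03,  1.04508714e+01]), 'force': array([-0.97307034, -0.4652585 ,  0.34507323]), 'moment': array([-0.02014978, -0.03894216,  0.0197935 ]), 'opening': 0.0003024361421026794}
```

View pics/c4.png

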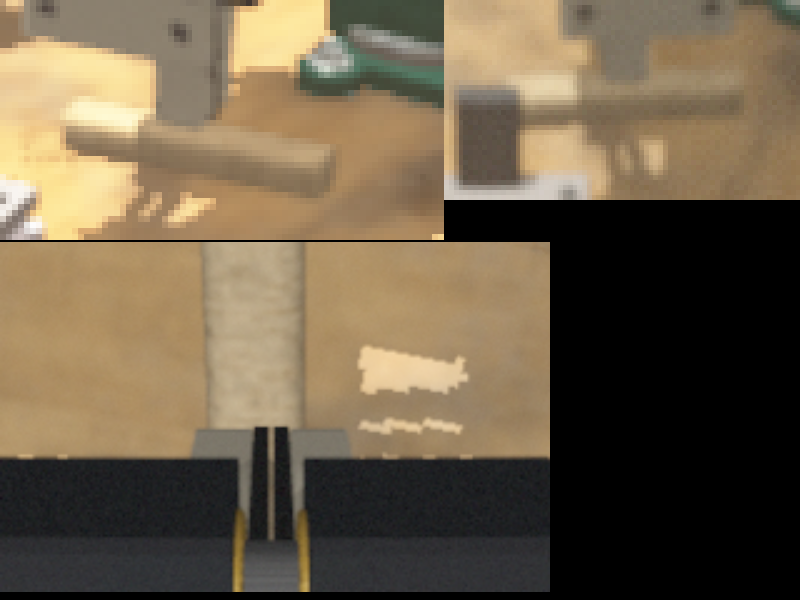

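The shut fingers sit above the blank in all views, with their near tip edge at about (278,254) in the wrist image, where a tip at the TCP should show near row 235. So the real tips are 15–25 mm above the reported TCP. I'll open and go lower carefully, watching the force.

Request:
step_arm:
  rows:
    - [[0.1,0.1,-0.3,0,0,0,0],[0.1,0,0,0,0,0,0],[0.1,0,0,0,0,0,0],[0.1,0,0,0,0,0,0],[0.1,0,0,-0.2,0,0,0],[0.1,0,0,-0.2,0,0,0],[0.1,0,0,-0.2,0,0,0],[0.1,0,0,0,0,0,0]]

```text
clock: 6.42
tool_pos: [0.5205, -0.1763, -0.0035]
orientation: [-90.0, 0.0, 10.4]
force: [-0.3, -0.8, -0.7]
opening: 0.0484
```

Request:
step_arm:
  rows:
    - [[0.1,0,0,-0.2,0,0,0],[0.1,0,0,-0.2,0,0,0],[0.1,0,0,-0.1,0,0,0],[0.1,0,0,0,0,0,0]]

```text
clock: 6.92
tool_pos: [0.5206, -0.1763, -0.0084]
orientation: [-90.0, 0.0, 10.5]
force: [-0.3, 0.7, 0.1]
opening: 0.048
```

Request:
step_arm:
  rows:
    - [[0.1,0,0,-0.1,0,0,0],[0.1,0,0,-0.1,0,0,0],[0.1,0,0,-0.1,0,0,0],[0.1,0,0,0,0,0,0]]

```text
clock: 7.42
tool_pos: [0.5206, -0.1762, -0.0114]
orientation: [-90.0, 0.0, 10.4]
force: [0.1, 0.6, -0.3]
opening: 0.0482
```

Request:
step_arm:
  rows:
    - [[0.1,0,0,-0.1,0,0,0],[0.1,0,0,-0.1,0,0,0],[0.1,0,0,-0.1,0,0,0],[0.1,0,0,0,0,0,0]]

```text
clock: 7.92
tool_pos: [0.5206, -0.1763, -0.0144]
orientation: [-90.0, 0.0, 10.5]
force: [0.1, 0.4, 0.4]
opening: 0.0481
```

Request:
step_arm:
  rows:
    - [[-1,0,0,0,0,0,0],[-1,0,0,0,0,0,0],[-1,0,0,0,0,0,0],[-1,0,0,0,0,0,0],[-1,0,0,0,0,0,0],[-1,0,0,0,0,0,0]]

```text
clock: 8.68
tool_pos: [0.5207, -0.1763, -0.0142]
orientation: [-90.0, -0.0, 10.5]
force: [-0.5, -0.7, 1.1]
opening: 0.0226
```

Gripped at 22.6 mm, so the blank is held. I'll work out the tip offset from the wrist geometry (near tip edge at row ~254).

Run:
```python
from h import *
o=ctrl.get_obs(); t=o["tool_pos"]; c=cam("wrist"); y=np.radians(o["orientation"][2]); ex=np.array([np.cos(y),np.sin(y),0])
im=ctrl.snapshot("wrist"); cv2.imwrite("pics/w5.png",im)
print(im[235:275:1,262].mean(1).round().tolist()); print(im[235:275:1,285].mean(1).round().tolist()); print(im[258,230:330].mean(1).round().tolist())
for v in (250,252,254,256):
    for xo in (-.0095,0):
        p,d=ray(c,(278.5,v)); s=(xo-(p-t)@ex)/(d@ex); print(v,xo,"z above TCP mm",round((p+s*d-t)[2]*1000,1))
print("side wall px",np.round(proj(c,t-.0095*ex+[0,0,.019]),1))
```

```text
[167.0, 167.0, 164.0, 163.0, 163.0, 161.0, 160.0, 160.0, 163.0, 163.0, 163.0, 162.0, 160.0, 157.0, 155.0, 155.0, 158.0, 161.0, 161.0, 162.0, 163.0, 162.0, 157.0, 155.0, 152.0, 156.0, 158.0, 159.0, 162.0, 162.0, 165.0, 166.0, 162.0, 159.0, 158.0, 160.0, 161.0, 156.0, 155.0, 156.0]
[165.0, 164.0, 163.0, 165.0, 166.0, 168.0, 168.0, 167.0, 162.0, 158.0, 159.0, 160.0, 161.0, 165.0, 167.0, 167.0, 166.0, 166.0, 164.0, 163.0, 162.0, 161.0, 162.0, 160.0, 163.0, 168.0, 169.0, 170.0, 167.0, 163.0, 164.0, 165.0, 165.0, 164.0, 162.0, 165.0, 168.0, 166.0, 161.0, 158.0]
[119.0, 119.0, 116.0, 116.0, 116.0, 115.0, 117.0, 118.0, 118.0, 119.0, 118.0, 119.0, 116.0, 116.0, 118.0, 118.0, 116.0, 116.0, 119.0, 105.0, 65.0, 27.0, 22.0, 33.0, 28.0, 24.0, 50.0, 100.0, 135.0, 141.0, 143.0, 147.0, 155.0, 160.0, 166.0, 170.0, 173.0, 175.0, 173.0, 176.0, 173.0, 174.0, 175.0, 170.0, 169.0, 165.0, 162.0, 161.0, 158.0, 159.0, 161.0, 160.0, 164.0, 164.0, 165.0, 160.0, 159.0, 161.0, 162.0, 165.0, 160.0, 159.0, 155.0, 154.0, 150.0, 144.0, 136.0, 127.0, 119.0, 90.0, 49.0, 33.0, 27.0, 34.0, 27.0, 30.0, 64.0, 104.0, 119.0, 121.0, 116.0, 118.0, 119.0, 118.0, 116.0, 114.0, 118.0, 117.0, 117.0, 118.0, 120.0, 116.0, 118.0, 121.0, 118.0, 118.0, 116.0, 116.0, 118.0, 120.0]
250 -0.0095 z above TCP mm 22.3
250 0 z above TCP mm 1.6
252 -0.0095 z above TCP mm 24.9
252 0 z above TCP mm 4.5
254 -0.0095 z above TCP mm 27.5
254 0 z above TCP mm 7.4
256 -0.0095 z above TCP mm 29.9
256 0 z above TCP mm 10.1
side wall px [278.5 247.5]
```

Request:
step_arm:
  rows:
    - [[-1,0,0,1,0,0,0],[-1,0,0,3,0,0,0],[-1,0,0,4,0,0,0],[-1,0,0,4,0,0,0],[-1,0,0,4,0,0,0],[-1,2,2,0,0,0,0],[-1,3,3,0,0,0,0],[-1,3,3,0,0,0,0],[-1,0,0,0,0,0,0],[-1,0,0,0,0,0,0]]

```text
clock: 9.98
tool_pos: [0.6001, -0.0959, 0.1451]
orientation: [-90.0, 0.1, 10.5]
force: [-0.4, 0.4, -0.6]
opening: 0.0226
```

Run:
```python
from h import *
o=ctrl.get_obs(); t=o["tool_pos"]; print(t,o["orientation"],o["opening"]); c=cam("wrist")
im=ctrl.snapshot("wrist"); cv2.imwrite("pics/w6.png",im)
for X in ([.569,-.057,.078],[.561,.0025,.032],[.525,-.066,.032],[.614,-.058,.032],[.51,.03,.032],[.603,.0425,.032]): print(X,np.round(proj(c,X),1))
```

```text
[ 0.60008243 -0.0958938   0.14507345] [-8.99859177e+01  8.91197331e-02  1.04861267e+01] 0.022647462615612898
[0.569, -0.057, 0.078] [332.9 187.7]
[0.561, 0.0025, 0.032] [387.4 179.8]
[0.525, -0.066, 0.032] [326.1 127.6]
[0.614, -0.058, 0.032] [313.7 220.6]
[0.51, 0.03, 0.032] [430.8 131.9]
[0.603, 0.0425, 0.032] [413.4 227.5]
```

View pics/w6.png

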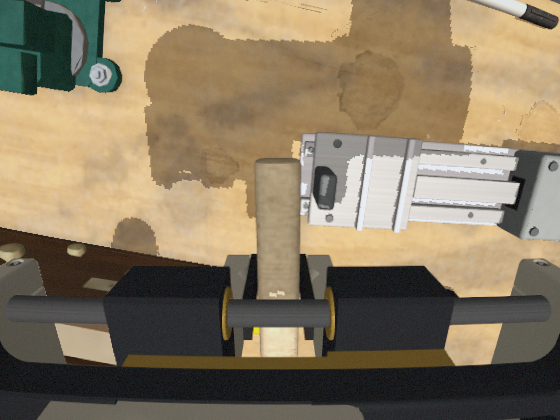

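The wrist view shows the held blank (col ~278, near end at row 158), post at (325,187), cradle walls near cols 365 and 404, and plate corners near (313,133) and (308,227). Now the precise edges.

```bash
python3 - <<'E'
from h import *
im=cv2.imread("pics/w6.png"); g=cv2.cvtColor(im,cv2.COLOR_BGR2GRAY).astype(int); s=cv2.cvtColor(im,cv2.COLOR_BGR2HSV)[...,1].astype(int)
for v in (150,215): print(v,"cols300-425",g[v,300:425].tolist())
for u in (350,385): print(u,"rows125-145",s[125:146,u].tolist(),"rows 220-245",s[220:246,u].tolist())
E
cat > z.py <<'E'
import cv2
a=cv2.imread("pics/w6.png")[125:245,295:430]
cv2.imwrite("pics/z6.png",cv2.resize(a,(675,600),interpolation=cv2.INTER_CUBIC))
E
python3 z.py
```

```text
150 cols300-425 [125, 185, 199, 161, 128, 188, 227, 209, 161, 146, 144, 144, 113, 95, 97, 125, 145, 150, 152, 150, 150, 151, 151, 151, 150, 149, 151, 151, 150, 152, 149, 150, 151, 151, 152, 149, 150, 151, 148, 148, 149, 149, 150, 150, 148, 150, 149, 149, 148, 150, 149, 150, 149, 149, 151, 150, 149, 150, 150, 150, 149, 148, 148, 147, 148, 133, 101, 122, 168, 181, 180, 178, 173, 158, 148, 145, 150, 146, 147, 148, 146, 146, 147, 149, 145, 147, 146, 146, 147, 146, 144, 145, 146, 148, 148, 146, 146, 145, 148, 146, 146, 146, 146, 146, 145, 121, 101, 112, 151, 171, 179, 177, 176, 162, 148, 147, 145, 146, 146, 147, 136, 135, 140, 137, 133]
215 cols300-425 [130, 171, 184, 184, 173, 159, 164, 153, 122, 164, 215, 228, 231, 229, 230, 230, 229, 229, 229, 228, 228, 228, 228, 228, 228, 197, 122, 100, 99, 103, 107, 103, 181, 219, 226, 226, 227, 225, 225, 226, 226, 225, 225, 225, 226, 226, 226, 226, 226, 227, 225, 226, 226, 226, 226, 226, 167, 106, 150, 226, 235, 236, 235, 236, 207, 225, 227, 227, 226, 225, 225, 225, 226, 227, 226, 225, 225, 225, 225, 226, 225, 225, 224, 224, 224, 224, 225, 224, 224, 224, 225, 225, 200, 139, 117, 98, 159, 219, 235, 235, 236, 235, 223, 220, 220, 220, 220, 220, 210, 215, 221, 221, 221, 220, 220, 219, 220, 219, 220, 219, 220, 218, 219, 219, 217]
350 rows125-145 [110, 110, 109, 110, 110, 117, 114, 114, 96, 42, 11, 12, 15, 11, 15, 10, 14, 12, 14, 14, 9] rows 220-245 [9, 9, 10, 10, 9, 10, 20, 73, 96, 94, 96, 95, 95, 99, 95, 96, 96, 95, 93, 94, 95, 95, 94, 95, 93, 92]
385 rows125-145 [120, 118, 124, 121, 120, 117, 117, 124, 115, 122, 122, 71, 12, 12, 14, 10, 10, 14, 10, 7, 16] rows 220-245 [10, 9, 10, 9, 10, 11, 9, 10, 24, 85, 103, 102, 103, 101, 101, 98, 99, 98, 97, 96, 96, 97, 95, 96, 98, 98]
```

View pics/z6.png

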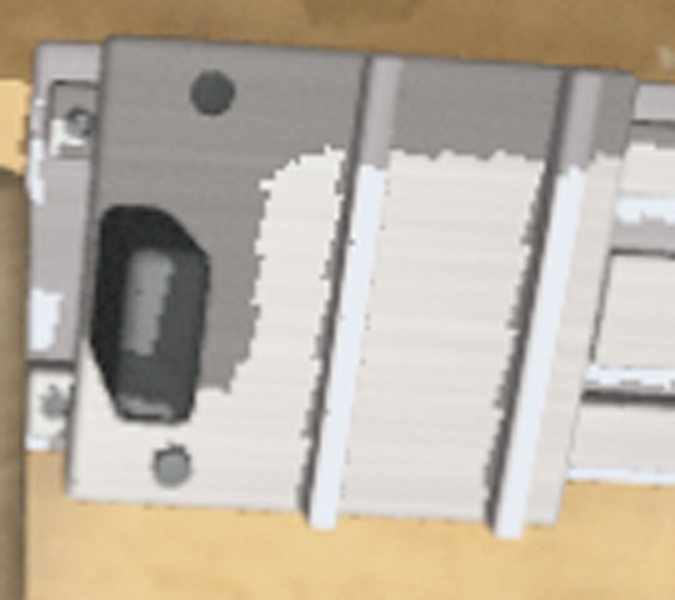

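Run:
```python
from h import *
o=ctrl.get_obs(); t=o["tool_pos"]; c=cam("wrist"); print(t)
R=lambda x:np.round(x*1000,1)
TL,TR,BR,BL=[onz(c,q,.032) for q in((316,132),(421.6,139.2),(405.8,229.4),(308,224.2))]
print("corners",R(TL),R(TR),R(BR),R(BL)); print("dims",[round(np.linalg.norm(x)*1000,1) for x in(TR-TL,BR-BL,BL-TL,BR-TR)])
for a in (TR-TL,BR-BL): print("rail ang",np.degrees(np.arctan2(a[1],a[0])))
for a in (BL-TL,BR-TR): print("trough ang",np.degrees(np.arctan2(a[1],a[0])))
e={}
for v,us in((150,(367.5,373,407.7,413.3)),(215,(358.3,364,396.3,402))):
    p=[onz(c,(u,v),.04) for u in us]; e[v]=p; print(v,[R(x[:2]).tolist() for x in p])
for i in range(4): d=e[215][i]-e[150][i]; print("wall ang",np.degrees(np.arctan2(d[1],d[0])))
m150=np.mean(e[150],0);m215=np.mean(e[215],0); d=(m215-m150)/np.linalg.norm(m215-m150)
a=onz(c,(385.5,136.3),.032);b=onz(c,(380,228.2),.032)
mid=(TL+TR+BR+BL)/4; L=((a+b)/2-m150)@d; ctr=m150+L*d; print("cradle ctr",R(ctr),"plate mid",R(mid),"edges",R(a),R(b))
n=np.array([-d[1],d[0],0]); print("trough yaw",np.degrees(np.arctan2(d[1],d[0])),"ctr-TCP",R(ctr-t),"plate mid->ctr along rail",R((ctr-mid)@n))
# held blank near end
q=[onz(c,(277.5,158),z) for z in (.155,.165,.175,.185)]; print("blank near end for z",[R(x).tolist() for x in q])
```

```text
[ 0.59992975 -0.09632233  0.14529233]
corners [530.4 -74.5  32. ] [518.   23.2  32. ] [606.4  35.1  32. ] [618.7 -63.1  32. ]
dims [np.float64(98.5), np.float64(99.0), np.float64(89.1), np.float64(89.2)]
rail ang 97.222131604017
rail ang 97.1805853147892
trough ang 7.3525684546512915
trough ang 7.70022515035735
150 [[536.8, -26.4], [535.9, -21.5], [529.8, 9.8], [528.8, 14.9]]
215 [[598.1, -18.9], [597.1, -13.5], [591.4, 17.5], [590.4, 23.0]]
wall ang 6.965614206561629
wall ang 7.4296152030679306
wall ang 7.054387386821872
wall ang 7.429645856123241
cradle ctr [566.   -1.6  40. ] plate mid [568.4 -19.8  32. ] edges [522.1 -10.9  32. ] [609.8   8.8  32. ]
trough yaw 7.219917457026863 ctr-TCP [ -33.9   94.8 -105.3] plate mid->ctr along rail 18.4
blank near end for z [[542.9, -107.4, 155.0], [541.5, -107.7, 165.0], [540.1, -107.9, 175.0], [538.7, -108.1, 185.0]]
```

Request:
step_arm:
  rows:
    - [[-1,-1,2.45,0,0,0,-1.6],[-1,-1.2,3.5,0,0,0,-1.6],[-1,-1.25,3.5,0,0,0,0],[-1,0,0,-2,0,0,0],[-1,0,0,-4,0,0,0],[-1,0,0,-3,0,0,0],[-1,0,0,-1.5,0,0,0],[-1,0,0,0,0,0,0],[-1,0,0,0,0,0,0]]

```text
clock: 11.15
tool_pos: [0.567, -0.0018, 0.0419]
orientation: [-90.0, -0.1, 7.3]
force: [-0.5, 0.1, -0.3]
opening: 0.0226
```

Request:
step_arm:
  rows:
    - [[-1,-0.1,0,-0.6,0,0,0],[-1,0,0,-0.5,0,0,0],[-1,0,0,-0.4,0,0,0],[-1,0,0,-0.2,0,0,0],[-1,0,0,0,0,0,0]]

```text
clock: 11.78
tool_pos: [0.565, -0.0018, 0.0235]
orientation: [-90.0, 0.0, 7.3]
force: [-0.3, -0.1, -0.2]
opening: 0.0229
```

Request:
step_arm:
  rows:
    - [[-1,0,0,-0.1,0,0,0],[-1,0,0,-0.1,0,0,0],[-1,0,0,-0.1,0,0,0],[-1,0,0,0,0,0,0]]

```text
clock: 12.28
tool_pos: [0.5651, -0.0018, 0.0207]
orientation: [-90.0, 0.0, 7.3]
force: [0.8, -0.4, -0.1]
opening: 0.0222
```

Request:
step_arm:
  rows:
    - [[-1,0,0,-0.1,0,0,0],[-1,0,0,-0.1,0,0,0],[-1,0,0,0,0,0,0]]

```text
clock: 12.65
tool_pos: [0.5651, -0.0018, 0.0186]
orientation: [-90.0, 0.0, 7.3]
force: [0.0, 0.0, -0.6]
opening: 0.0226
```

Request:
step_arm:
  rows:
    - [[-0.2,0,0,0,0,0,0],[-0.15,0,0,0,0,0,0],[-0.1,0,0,0,0,0,0],[-0.1,0,0,0,0,0,0],[-0.1,0,0,0.5,0,0,0],[-0.1,0,0,1.5,0,0,0],[-0.1,0,0,3,0,0,0],[-0.1,0,0,4,0,0,0],[-0.1,0,0,3,0,0,0],[-0.1,0,0,0,0,0,0]]

```text
clock: 13.9
tool_pos: [0.5671, -0.0014, 0.1428]
orientation: [-90.0, -0.4, 7.3]
force: [0.9, 0.8, -0.9]
opening: 0.0394
```

Request:
step_arm:
  rows:
    - [[-1,0.2,-2.4,0,0,0,0],[-1,0.5,-4,0,0,0,0],[-1,0.5,-4,0,0,0,0],[-1,0,0,-2,0,0,0],[-1,0,0,-4,0,0,0],[-1,0,0,-3,0,0,0],[-1,0,0,-2,0,0,0],[-1,0,0,-0.8,0,0,0],[-1,0,0,0,0,0,0],[-1,0,0,0,0,0,0]]

```text
clock: 15.15
tool_pos: [0.5778, -0.1057, 0.0217]
orientation: [-90.0, -0.1, 7.3]
force: [-0.5, -0.2, -0.7]
opening: 0.0002
```

Run:
```python
from h import *
print(ctrl.get_obs()["opening"],ctrl.get_obs()["force"])
a=ctrl.snapshot("scene"); b=ctrl.snapshot("side"); cv2.imwrite("pics/sc7.png",a); cv2.imwrite("pics/sd7.png",b)
a=a[180:280,180:370]; b=b[185:275,190:350]
o=np.zeros((600,760,3),np.uint8); o[:300,:570]=cv2.resize(a,(570,300),interpolation=cv2.INTER_CUBIC); o[300:,:533]=cv2.resize(b,(533,300),interpolation=cv2.INTER_CUBIC)
cv2.imwrite("pics/c7.png",o)
```

```text
0.00024524488378731724 [-0.46435151 -0.21806899 -0.65310174]
```

View pics/c7.png

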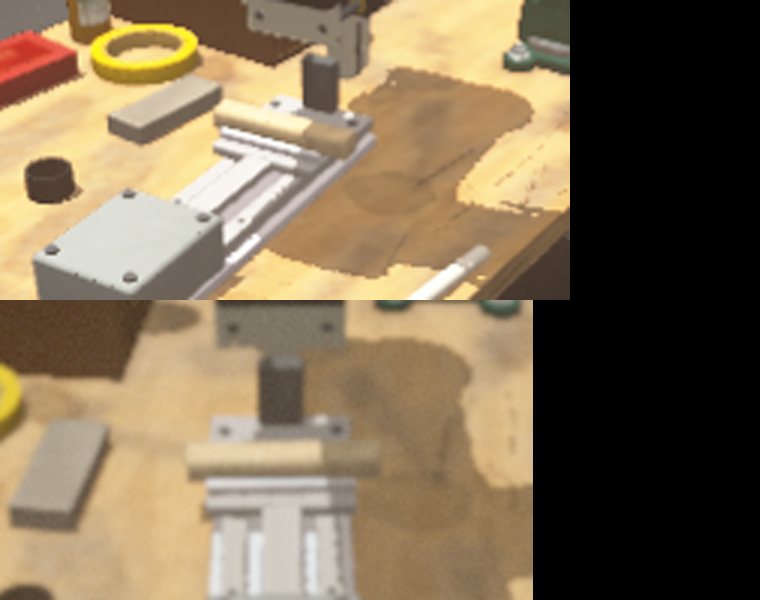

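The composite shows the blank seated in the cradle, overhanging both sides about evenly. The post is upright at (320,80), with the shut fingers behind it, and the marker, loupe and stone are undisturbed. Now I'll approach the post from behind.

Request:
step_arm:
  rows:
    - [[-1,0,0.4,0,0,0,0],[-1,-0.05,0.4,0,0,0,0],[-1,-0.05,0.4,0,0,0,0],[-1,-0.03,0.2,0,0,0,0],[-1,0,0,0,0,0,0]]

```text
clock: 15.88
tool_pos: [0.5758, -0.0915, 0.0207]
orientation: [-90.0, 0.0, 7.3]
force: [-0.8, -0.2, -0.6]
opening: 0.0006
```

Request:
step_arm:
  rows:
    - [[-1,-0.013,0.1,0,0,0,0],[-1,-0.013,0.1,0,0,0,0],[-1,-0.013,0.1,0,0,0,0],[-1,-0.013,0.1,0,0,0,0],[-1,-0.013,0.1,0,0,0,0],[-1,0,0,0,0,0,0]]

```text
clock: 16.62
tool_pos: [0.5752, -0.0867, 0.0207]
orientation: [-90.0, 0.0, 7.3]
force: [-0.5, -0.1, -0.4]
opening: 0.0002
```

Request:
step_arm:
  rows:
    - [[-1,-0.013,0.1,0,0,0,0],[-1,-0.013,0.1,0,0,0,0],[-1,-0.013,0.1,0,0,0,0],[-1,-0.013,0.1,0,0,0,0],[-1,-0.013,0.1,0,0,0,0],[-1,0,0,0,0,0,0]]

```text
clock: 17.38
tool_pos: [0.5745, -0.0817, 0.0207]
orientation: [-90.0, 0.0, 7.3]
force: [-0.3, -1.7, -0.9]
opening: 0.0005
```

Request:
step_arm:
  rows:
    - [[-1,-0.013,0.1,0,0,0,0],[-1,-0.013,0.1,0,0,0,0],[-1,-0.013,0.1,0,0,0,0],[-1,-0.013,0.1,0,0,0,0]]

```text
clock: 17.88
tool_pos: [0.5743, -0.08, 0.0209]
orientation: [-90.1, 0.0, 7.3]
force: [5.4, -19.5, -3.8]
opening: 0.0003
```

Request:
step_arm:
  rows:
    - [[-1,0,0,0,0,0,0]]

```text
clock: 18.0
tool_pos: [0.5742, -0.08, 0.0208]
orientation: [-90.1, 0.0, 7.2]
force: [4.3, -15.9, -2.1]
opening: 0.0006
```

Request:
step_arm:
  rows:
    - [[-1,-0.006,0.05,0,0,0,0],[-1,-0.006,0.05,0,0,0,0]]

```text
clock: 18.25
tool_pos: [0.5742, -0.0795, 0.0209]
orientation: [-90.2, 0.0, 7.2]
force: [5.9, -20.0, -2.9]
opening: 0.0004
```

Run:
```python
from h import *
o=ctrl.get_obs(); print(o["force"],o["moment"],o["tool_pos"])
for n,old,box in(("side","pics/sd7.png",(205,285,235,300)),("scene","pics/sc7.png",(190,250,245,310))):
    b=ctrl.snapshot(n); cv2.imwrite(f"pics/{n}8.png",b); a=cv2.imread(old)
    y0,y1,x0,x1=box
    A=cv2.cvtColor(a,cv2.COLOR_BGR2GRAY)[y0:y1,x0:x1].astype(np.float32);B=cv2.cvtColor(b,cv2.COLOR_BGR2GRAY)[y0:y1,x0:x1].astype(np.float32)
    print(n,cv2.phaseCorrelate(A,B),np.abs(A-B).mean())
c=cam("scene"); d=cam("side")
for X in ([.5745,-.066,.05],[.5745,-.095,.022],[.5745,-.095,.04]): print(proj(c,X),proj(d,X))
```

```text
[  5.94100606 -19.98705649  -2.86904262] [-7.12410866 -1.74060506 -0.03452321] [ 0.57421871 -0.07952219  0.02090589]
side ((0.10609777133608844, 1.5562159266166873), 0.810428876347012) 10.192307
scene ((-0.4849256310653587, 0.7234495126302463), 0.8393252355081063) 17.332052
[286.42199976 207.43665438] [273.05753683 211.91589136]
[293.65675408 213.29143354] [274.76517085 215.83857282]
[293.56377013 206.8509972 ] [274.69382106 208.89838165]
```

Request:
step_arm:
  rows:
    - [[-1,0.02,0.05,0,0,0,0],[-1,0.01,0.05,0,0,0,0]]

```text
clock: 18.6
tool_pos: [0.5741, -0.079, 0.0209]
orientation: [-90.2, 0.1, 7.2]
force: [3.7, -20.8, -3.5]
opening: 0.0004
```

Request:
step_arm:
  rows:
    - [[-1,0,0.05,0,0,0,0],[-1,0,0.05,0,0,0,0],[-1,0,0,0,0,0,0]]

```text
clock: 18.98
tool_pos: [0.5739, -0.077, 0.0208]
orientation: [-90.1, 0.1, 7.2]
force: [2.1, -14.1, -0.7]
opening: 0.0005
```

Request:
step_arm:
  rows:
    - [[-1,0,0.05,0,0,0,0],[-1,-0.006,0.05,0,0,0,0],[-1,-0.006,0.05,0,0,0,0],[-1,0,0,0,0,0,0]]

```text
clock: 19.48
tool_pos: [0.5736, -0.0747, 0.0208]
orientation: [-90.1, 0.1, 7.2]
force: [0.5, -9.1, 0.4]
opening: 0.0004
```

Request:
step_arm:
  rows:
    - [[-1,-0.006,0.05,0,0,0,0],[-1,-0.006,0.05,0,0,0,0],[-1,-0.006,0.05,0,0,0,0],[-1,-0.006,0.05,0,0,0,0],[-1,-0.006,0.05,0,0,0,0],[-1,-0.006,0.05,0,0,0,0],[-1,0,0,0,0,0,0]]

```text
clock: 20.35
tool_pos: [0.5732, -0.0706, 0.0207]
orientation: [-90.0, 0.1, 7.2]
force: [-1.3, -3.2, 1.9]
opening: 0.0005
```

Request:
step_arm:
  rows:
    - [[-1,-0.013,0.1,0,0,0,0],[-1,-0.013,0.1,0,0,0,0],[-1,-0.013,0.1,0,0,0,0],[-1,-0.019,0.15,0,0,0,0],[-1,-0.019,0.15,0,0,0,0],[-1,-0.019,0.15,0,0,0,0],[-1,-0.019,0.15,0,0,0,0],[-1,-0.019,0.15,0,0,0,0],[-1,-0.019,0.15,0,0,0,0],[-1,-0.013,0.1,0,0,0,0]]

```text
clock: 21.6
tool_pos: [0.5722, -0.0571, 0.0208]
orientation: [-90.0, -0.0, 7.3]
force: [2.0, -1.9, -0.4]
opening: 0.0006
```

Request:
step_arm:
  rows:
    - [[-1,-0.019,0.15,0,0,0,0],[-1,-0.019,0.15,0,0,0,0],[-1,-0.019,0.15,0,0,0,0],[-1,-0.019,0.15,0,0,0,0],[-1,-0.019,0.15,0,0,0,0],[-1,-0.019,0.15,0,0,0,0],[-1,-0.019,0.15,0,0,0,0],[-1,-0.019,0.15,0,0,0,0],[-1,-0.013,0.1,0,0,0,0],[-1,-0.006,0.05,0,0,0,0]]

```text
clock: 22.85
tool_pos: [0.5704, -0.0437, 0.0208]
orientation: [-90.0, -0.0, 7.3]
force: [1.3, -2.1, 0.6]
opening: 0.0004
```

Request:
step_arm:
  rows:
    - [[-1,-0.013,0.1,0,0,0,0],[-1,-0.013,0.1,0,0,0,0],[-1,-0.013,0.1,0,0,0,0],[-1,-0.013,0.1,0,0,0,0],[-1,-0.006,0.05,0,0,0,0],[-1,-0.006,0.05,0,0,0,0]]

```text
clock: 23.6
tool_pos: [0.5697, -0.0387, 0.0207]
orientation: [-90.0, -0.0, 7.2]
force: [1.8, -2.3, 1.4]
opening: 0.0009
```

Request:
step_arm:
  rows:
    - [[-1,-0.006,0.05,0,0,0,0],[-1,-0.006,0.05,0,0,0,0],[-1,-0.006,0.05,0,0,0,0],[-1,-0.006,0.05,0,0,0,0],[-1,-0.006,0.05,0,0,0,0]]

```text
clock: 24.22
tool_pos: [0.5694, -0.0362, 0.0207]
orientation: [-90.0, -0.0, 7.3]
force: [0.6, -1.8, 0.9]
opening: 0.0004
```

Request:
step_arm:
  rows:
    - [[-1,-0.006,0.05,0,0,0,0],[-1,-0.006,0.05,0,0,0,0],[-1,-0.006,0.05,0,0,0,0],[-1,-0.006,0.05,0,0,0,0]]

```text
clock: 24.72
tool_pos: [0.5692, -0.0342, 0.0207]
orientation: [-90.0, -0.0, 7.2]
force: [1.8, -1.8, 0.4]
opening: 0.0008
```

Request:
step_arm:
  rows:
    - [[-1,-0.006,0.05,0,0,0,0],[-1,-0.006,0.05,0,0,0,0],[-1,-0.006,0.05,0,0,0,0],[-1,-0.006,0.05,0,0,0,0]]

```text
clock: 25.22
tool_pos: [0.5689, -0.0323, 0.0207]
orientation: [-90.0, 0.0, 7.2]
force: [1.6, -1.9, 2.3]
opening: 0.0005
```

Request:
step_arm:
  rows:
    - [[-1,-0.006,0.05,0,0,0,0],[-1,-0.006,0.05,0,0,0,0],[-1,-0.006,0.05,0,0,0,0],[-1,-0.006,0.05,0,0,0,0]]

```text
clock: 25.72
tool_pos: [0.5687, -0.0303, 0.0207]
orientation: [-90.0, 0.0, 7.2]
force: [1.4, -1.9, 1.3]
opening: 0.0004
```

Request:
step_arm:
  rows:
    - [[-1,-0.006,0.05,0,0,0,0],[-1,-0.006,0.05,0,0,0,0],[-1,-0.006,0.05,0,0,0,0],[-1,-0.006,0.05,0,0,0,0]]

```text
clock: 26.22
tool_pos: [0.5685, -0.0286, 0.0208]
orientation: [-90.0, 0.0, 7.3]
force: [3.0, -5.7, 0.5]
opening: 0.0007
```

Request:
step_arm:
  rows:
    - [[-1,0,0,0,0,0,0],[-1,0,0,0,0,0,0]]

```text
clock: 26.48
tool_pos: [0.5685, -0.0286, 0.0207]
orientation: [-90.0, 0.0, 7.2]
force: [2.0, -4.4, 0.3]
opening: 0.0005
```

Request:
step_arm:
  rows:
    - [[-1,-0.003,0.025,0,0,0,0],[-1,-0.003,0.025,0,0,0,0],[-1,0,0,0,0,0,0]]

```text
clock: 26.85
tool_pos: [0.5684, -0.0284, 0.0208]
orientation: [-90.0, 0.0, 7.2]
force: [3.1, -5.7, 0.9]
opening: 0.0007
```

Request:
step_arm:
  rows:
    - [[-1,0.006,-0.05,0,0,0,0],[-1,0.013,-0.1,0,0,0,0],[-1,0.05,-0.4,0,0,0,0],[-1,0.13,-1,0,0,0,0],[-1,0.25,-2,0,0,0,0],[-1,0,0,2,0,0,0],[-1,0,0,5,0,0,0],[-1,0,0,5,0,0,0],[-1,0,-5,3,0,0,0],[-1,0,-3,0,0,0,0],[-1,0,0,0,0,0,0],[-1,0,0,0,0,0,0]]

```text
clock: 28.35
tool_pos: [0.5725, -0.144, 0.1704]
orientation: [-90.0, 0.0, 7.2]
force: [0.6, -0.1, -0.4]
opening: 0.0001
```

Run:
```python
from h import *
o=ctrl.get_obs(); print(o["tool_pos"],o["force"])
S={n:cam(n) for n in("scene","side")}
I={n:ctrl.snapshot(n) for n in S}
for n in I: cv2.imwrite(f"pics/{n}9.png",I[n])
# bystanders: difference to first pictures
boxes={"side":{"stone":(215,258,190,225),"loupe":(265,295,183,212),"marker":(250,302,355,375)},"scene":{"stone":(200,232,212,258),"loupe":(228,252,185,208)}}
for n in boxes:
    A=cv2.imread(f"pics/{n}0.png")
    for k,(a,b,c,d) in boxes[n].items():
        f=lambda m:cv2.cvtColor(m,cv2.COLOR_BGR2GRAY)[a:b,c:d].astype(np.float32)
        print(n,k,np.round(cv2.phaseCorrelate(f(A),f(I[n]))[0],2))
# carriage/blank shift: match template post+blank from picture 7 along rail
for n,old,(a,b,c,d) in(("side","sd7.png",(203,240,242,308)),("scene","sc7.png",(196,240,248,302))):
    T=cv2.imread("pics/"+old)[a:b,c:d]; r=cv2.matchTemplate(I[n],T,cv2.TM_CCOEFF_NORMED); _,v,_,p=cv2.minMaxLoc(r); print(n,"moved px",p[0]-c,p[1]-a,"score",round(v,2))
    C=S[n]; r0=np.array([-.1257,.992,0])
    print("  predicted for 54 mm",np.round(proj(C,np.array([.566,-.0016,.05])+.054*r0)-proj(C,[.566,-.0016,.05]),1))
    hsv=cv2.cvtColor(I[n],cv2.COLOR_BGR2HSV); q=proj(C,np.array([.566,-.0016,.051])+.054*r0).astype(int); print("  hsv at blank centre, +-40mm",[hsv[tuple(proj(C,np.array([.566,-.0016,.049])+.054*r0+s*np.array([.992,.1257,0])).astype(int)[::-1])].tolist() for s in(-.05,-.025,0,.025,.05)])
```

```text
[ 0.57247442 -0.14398079  0.17035092] [ 0.57671898 -0.06454401 -0.35590651]
side stone [-0.06  0.48]
side loupe [-0.13 -0.16]
side marker [0.01 0.15]
scene stone [0.07 0.06]
scene loupe [-0.03 -0.  ]
side moved px -13 -178 score 0.71
  predicted for 54 mm [ 0.2 15.5]
  hsv at blank centre, +-40mm [[18, 70, 222], [19, 58, 223], [18, 55, 224], [18, 54, 223], [19, 80, 227]]
scene moved px -13 11 score 0.58
  predicted for 54 mm [-12.8   9.9]
  hsv at blank centre, +-40mm [[23, 48, 251], [25, 44, 254], [24, 40, 253], [25, 58, 253], [25, 58, 253]]
```

Run:
```python
from h import *
for n,old,(a,b,c,d) in(("side","sd7.png",(205,240,242,308)),("scene","sc7.png",(196,240,248,302))):
    I=cv2.imread(f"pics/{n}9.png")[170:300,200:345]; T=cv2.imread("pics/"+old)[a:b,c:d]
    r=cv2.matchTemplate(I,T,cv2.TM_CCOEFF_NORMED); _,v,_,p=cv2.minMaxLoc(r); print(n,"moved",p[0]+200-c,p[1]+170-a,round(v,2))
    J=ctrl.snapshot(n)[170:300,200:345]; f=lambda m:cv2.cvtColor(m,cv2.COLOR_BGR2GRAY).astype(np.float32); print("  still",np.round(cv2.phaseCorrelate(f(I),f(J))[0],2))
# blank outline in side view: wood rows along its length against the pale plate
C=cam("side"); I=cv2.imread("pics/side9.png"); h=cv2.cvtColor(I,cv2.COLOR_BGR2HSV)
u,v=proj(C,[.559,.052,.045]).astype(int); print(u,v)
for x in (u-18,u-9,u,u+9,u+18): print(x,[i for i in range(v-14,v+15) if h[i,x,1]>45 and 12<h[i,x,0]<28])
print(ctrl.get_obs()["clock"],ctrl.close_job())
```

```text
side moved 0 17 0.68
  still [-0.01  0.51]
scene moved -13 11 0.58
  still [-0.03  0.49]
273 246
255 [244, 245, 246, 247, 248, 249, 250, 251, 252, 253, 254]
264 [244, 245, 246, 247, 248, 249, 250, 251, 252, 253, 254]
273 [232, 233, 234, 235, 236, 244, 245, 246, 247, 248, 249, 250, 251, 252, 253, 254]
282 [244, 245, 246, 247, 248, 249, 250, 251, 252, 253, 254]
291 [244, 245, 246, 247, 248, 249, 250, 251, 252, 253, 254]
the job is handed in; nothing more can be done
28.55 None
```

The blank is lying in the cradle and the carriage is resting against the hidden end stop. I handed the job in at 28.55 s, with the arm clear above and behind the slide.

**Grasp:** The first two grasp attempts closed above the blank without touching it. The real fingertips turned out to be about 16 to 27 mm above the reported TCP. Going lower gripped it at 22.6 mm, and I then set it in the cradle and let go.

**Push:** The push took about 21 N on the force reading before the carriage broke free, more than the 7–15 N stated. After that it ran at about 2 N.

**Stop:** I advanced in 2 mm steps until the force rose to about 6 N. A further 0.5 mm of command moved it only about 0.2 mm, so I took that as the stop and backed off gently.

**Last checks:**
- **Carriage travel:** It moved about 54 mm by the arm's reading. The scene view agrees with this (-13, +11 px seen, -12.8, +9.9 expected). The side view shows a little more (17 px seen, 15.5 expected). Both image matches were weak, scoring 0.58 and 0.68.
- **Blank:** In the side view it shows as an even band across the whole trough, so it is lying flat and level.
- **Bystanders:** The marker, loupe and stone matched their first pictures to within about 0.2 px. The exception is 0.5 px for the stone in the side view, which the scene view does not show (0.1 px).
- **Stillness:** A repeat picture showed an apparent shift of about 0.5 px in both views. I took it for an artefact because it was the same in both, but I did not look into it.
- **No final look:** I had used all 12 picture views by then, so the end state was checked by numbers only.

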